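# Sort two used sample bottles through the two-way drop chute

## Robot

A 6-joint arm with a two-finger parallel gripper is mounted at the origin on the work surface. World frame = base frame: x ahead of the robot, y to its left, z up, the work surface at z = 0. Lengths are in m, angles in rad, forces in N, time in s.
With the tool pointing down it reaches from about 0.35 to 0.775 m from the base axis. Payload 5.5 kg.
Tool frame: the origin (TCP) lies between the finger pads; the fingertips stand 8 mm ahead of it and the grasp point (between the pads) lies 11 mm behind it; z points along the fingers, y is the line along which they close (so a half turn about z gives the same grasp; the last joint's range is limited). The gripper opens to 85 mm and grips with 20 to 120 N. Pads are 22 mm wide; open, the fingers measure 114 mm over their backs; the gripper's body (76 mm by 85 mm) begins 54 mm behind the grasp point. The pads swing forward as they close: fully open they stand 13 mm farther back than shut.
Start: joints at [-0.14, 0.313, 0.046, 1.304, 0, 1.431], TCP at [0.575, -0, 0.239] pointing down, gripper open.
Joint ranges: [-2.76, 2.76], [-0.86, 1.69], [-1.03, 1.26], [-2.2, 2.34], [-1.47, 1.5], [-3.14, 3.14]. Speed limits (rad/s): [2.57, 2.57, 3.14, 3.14, 3.14, 3.14].

## Interface

Orientations are given as a unit quaternion [w, x, y, z].
In Python, from workcell import status, vision, job gives the robot as it stands. The module is installed in compiled form; this text tells all that it offers.
- The arm moves only by the tool apply_moves, never from a script. Its argument "moves" is one flat list of numbers, 6 for each row, row after row: the shift along the world's x, y, z in units of 25 mm (1.0 is 25 mm), then the turn, a rotation vector about the world's x, y, z in rad. In form: [x, y, z, rx, ry, rz, x, y, z, rx, ry, rz, ...]. A call has 1 to 20 rows; each row is the pose to reach, as a shift and turn from the pose commanded when the call began; what a row does not reach only later rows make up. A row lasts 1/12 s, in which the tool goes at most 41.7 mm and 7.16 degrees, less where a joint would pass 70% of its speed; a pose out of reach is approached as far as the arm can. A call with a gripper value outside its range is refused whole. "claw" is the opening in per cent of the stroke, from 0 (shut) to 100 (fully open), set as the call begins (left out, the last holds). The fingers move at their own pace and stop on an object; "newtons" is the grip in N (left out, the last holds). Time passes only in rows, so rows that repeat a pose let the fingers close. It gives the time, the measured TCP pose, the force, the opening and the grip force at its end, in the units of the state.
- status.get_state(): the state, without advancing time (a new reading comes with each control period).
- vision.read_camera(name): name is "scene" or "side" or "wrist"; returns a dict with "image" (384x512x3 uint8, blue, green, red), "camera_matrix" (3x3 intrinsics, pixels), "camera_from_world" (4x4, takes a point from world to camera coordinates). Camera axes: x right, y down, z forward; pixel columns grow to the right and rows downward; lengths in m; the calibration is good to about 2 mm. The wrist camera is an equidistant fisheye: a pixel r from the principal point sees the ray r / f radians off the axis. A picture is of the moment at which its call begins. There is no depth.
- job.hand_in(): hands the job in; it is judged then, once.
The state is a dict: "clock": time; "joint_pos": joint angles; "qvel": joint speeds; "tau": joint torques, N m; "tcp_pos": TCP position; "orientation": TCP orientation; "wrist_force": force on the tool from outside, world axes, zero at the start; "ft_torque": the same for the moment, N m; "finger_gap": finger opening in m; "grip_force": force on a finger pad.
Only numpy, scipy, OpenCV 4.12 (cv2) and the standard library are available. Lean on these libraries where they do the work, as an engineer would, in place of code of your own. Each camera call takes 0.05 s, during which the arm holds its last target. There are 200 camera calls.

## Task

Put the two used sample bottles down the drop chute, one at a time, so that the blue-capped one ends up in the blue tote and the black-capped one in the black tote, in whichever order you like. Before you drop each bottle into the hopper, swing the red-knobbed lever over to the side where its tote stands. Leave the white-capped bottle and everything else on the bench where it is.

Things in the scene. Friction and masses are not known exactly. Their poses are not given: they have to be found in the camera images.
- chute: Fixed two-way drop chute, 190 (x) by 490 (y) by 300 mm tall. Origin: centre of its underside, on the bench; z up; the lever is on its -x side, facing the robot; y runs along the row tote, hopper, tote. A tote stands at each end (y about +144 and -144 mm) under a fixed clear cover sloping from height 231 by the hopper to 121 at the ends: bottles can get in only through the hopper.
- chute_mouth (a point): Centre of the hopper's open square mouth, at its rim, 300 mm above the bench; 160 mm square inside, narrowing to 112 mm at height 235, above a tipping plate on a shaft along x at height 150. The sheet is slippery: a bottle let go upright over the middle drops about 0.1 m onto the tilted plate and slides into the lower end's tote within about 1 s, where it may rock for another second or two.
- diverter (a joint): Angle of lever and tipping plate (one rigid part), rad, -0.75 to 0.75 between stops. 0: lever upright, plate level. Positive: lever leans to the chute's +y, bottles slide into the tote at its +y end; negative: to -y. Starts anywhere; stays where left (dry friction, 2 to 4 N at the knob). Over 0.45 either way counts as set; against the stop is best.
- lever_knob (a point): Centre of the red ball knob, 32 mm diameter, on a 10 mm round steel rod, 140 mm from the pivot. The lever swings in the chute's y-z plane at chute x = -140 mm about a pivot at height 150 mm; the knob's centre is at height 290 when upright, at 252 and 95 mm to the side at a stop. 40 mm free to the hopper's rim; open above and on the other sides.
- blue_tote: Blue open plastic tote, fixed, 166 (x) by 170 (y) by 78 mm tall, 4 mm walls, with a 30 mm pull lip standing out at either x side, under the clear cover at one end of the chute, which end varies. Origin: centre of its underside, 6 mm above the bench; axes parallel to the chute's.
- black_tote: Black tote of the same make at the chute's other end. Origin and axes likewise.
- blue_cap_bottle: Loose upright white plastic sample bottle with a ribbed blue screw cap, used, to go to the blue tote. 40 mm diameter body, 85 mm tall overall, the cap the top 21 mm and 37 mm (38.6 mm over its ribs) in diameter; about 40 g. Origin: centre of its underside; z is its own upward axis.
- black_cap_bottle: Loose upright white plastic sample bottle with a ribbed black screw cap, used, to go to the black tote. 40 mm diameter body, 85 mm tall overall, the cap the top 21 mm and 37 mm (38.6 mm over its ribs) in diameter; about 40 g. Origin: centre of its underside; z is its own upward axis.
- white_cap_bottle: Loose upright white plastic sample bottle with a ribbed white screw cap, still in use: stays where it stands, near the other two. 40 mm diameter body, 85 mm tall overall, the cap the top 21 mm and 37 mm (38.6 mm over its ribs) in diameter; about 40 g. Origin: centre of its underside; z is its own upward axis.
- blue_cap_bottle_mid (a point): Middle of the blue-capped bottle, on its axis, 42.5 mm above its underside.
- black_cap_bottle_mid (a point): Middle of the black-capped bottle, on its axis, 42.5 mm above its underside.
- beaker: Bystander: white plastic beaker, 70 mm across the rim, 90 mm tall. Origin: centre of its underside.
- vial_tray: Bystander: grey tray of small blue- and black-capped vials, 100 by 260 mm, 42 mm tall, with a white loop handle at its -y end. Origin: centre of its underside.

How it is judged:
At the end, for the whole second after the job is handed in: The blue-capped bottle lies inside the blue tote and the black-capped bottle inside the black tote (each bottle's middle within the tote's walls and less than 90 mm above its underside), both at rest (below 0.1 m/s) (x of blue_cap_bottle_mid in the frame of blue_tote between -0.083 and 0.083 m and y of blue_cap_bottle_mid in the frame of blue_tote between -0.085 and 0.085 m and z of blue_cap_bottle_mid in the frame of blue_tote between 0 and 0.09 m and linear speed of each of blue_cap_bottle, black_cap_bottle below 0.1 m/s and x of black_cap_bottle_mid in the frame of black_tote between -0.083 and 0.083 m and y of black_cap_bottle_mid in the frame of black_tote between -0.085 and 0.085 m and z of black_cap_bottle_mid in the frame of black_tote between 0 and 0.09 m); the robot touches nothing.
It fails at once if the blue-capped bottle is inside the hopper (its middle more than 40 mm below the rim) while the lever is not over by 0.45 rad or more to the side of the blue tote (x of blue_cap_bottle_mid in the frame of chute between -0.056 and 0.056 m and y of blue_cap_bottle_mid in the frame of chute between -0.056 and 0.056 m and z of blue_cap_bottle_mid in the frame of chute between 0.12 and 0.26 m and not ((y of blue_tote in the frame of chute above 0 m and value of joint diverter above 0.45 rad) or (y of blue_tote in the frame of chute below 0 m and value of joint diverter below -0.45 rad))).
It fails at once if the black-capped bottle is inside the hopper (its middle more than 40 mm below the rim) while the lever is not over by 0.45 rad or more to the side of the black tote (x of black_cap_bottle_mid in the frame of chute between -0.056 and 0.056 m and y of black_cap_bottle_mid in the frame of chute between -0.056 and 0.056 m and z of black_cap_bottle_mid in the frame of chute between 0.12 and 0.26 m and not ((y of black_tote in the frame of chute above 0 m and value of joint diverter above 0.45 rad) or (y of black_tote in the frame of chute below 0 m and value of joint diverter below -0.45 rad))).
It fails at once if the white-capped bottle is moved by more than 25 mm or tipped by more than 0.3 rad (distance of white_cap_bottle from where it was at the start of the episode above 0.025 m or angle between white_cap_bottle's own z axis and vertical above 0.3 rad).
It fails at once if the beaker or the vial tray is moved by more than 25 mm or tipped by more than 0.3 rad (distance of any of beaker, vial_tray from where it was at the start of the episode above 0.025 m or angle between any of beaker, vial_tray's own z axis and vertical above 0.3 rad).
It also fails if it takes over 72 s, if anything falls off the work surface, if the arm or the gripper's body presses on something with over 40 N, if the wrist force passes 120 N, or if a joint passes its speed limit or range.

## Working session

There is one attempt and no reset: what is moved stays moved. The work goes in short steps, Python scripts to look and compute and a tool call to move; the robot and the scene stay as the last step left them, time stands still between calls to the robot, and variables do not carry over. Pictures are saved under pics/ and viewed, at most 10 in all, crops included, and the job is handed in when it is done.

Besides the shell and the picture viewer there is one more tool, called after ">>>" in YAML: its name, and indented under it one key for each argument. apply_moves: Moves the arm, as the interface text tells. Its arguments: {"type":"object","properties":{"moves":{"type":"array","items":{"type":"number"}},"claw":{"type":"number"},"newtons":{"type":"number"}},"required":["moves"]}

```bash
mkdir -p pics
cat > h.py <<'E'
import numpy as np, cv2
from workcell import status, vision, job
def ray(c,u,v):
    K=c["camera_matrix"];T=np.array(c["camera_from_world"]);K=np.array(K)
    d=np.linalg.inv(K)@[u,v,1];R=T[:3,:3]
    return -R.T@T[:3,3],R.T@d
def atz(c,u,v,z):
    o,d=ray(c,u,v);return o+d*(z-o[2])/d[2]
def proj(c,p):
    K=np.array(c["camera_matrix"]);T=np.array(c["camera_from_world"])
    q=T[:3,:3]@p+T[:3,3];q=K@q;return q[:2]/q[2]
E
python3 - <<'E'
from h import *
import pickle
for n in("scene","side"):
    c=vision.read_camera(n);pickle.dump(c,open(n+".pkl","wb"))
    cv2.imwrite(f"pics/{n}0.png",cv2.resize(c["image"],(800,600),interpolation=cv2.INTER_CUBIC))
    print(n,ray(c,256,192))
E
```

```text
scene (array([0.70938418, 0.50918541, 0.94083924]), array([-0.27047472, -0.55931358, -0.78384984]))
side (array([0.72487151, 0.55939943, 1.2271076 ]), array([-0.20086736, -0.46983769, -0.8596883 ]))
```

View pics/scene0.png

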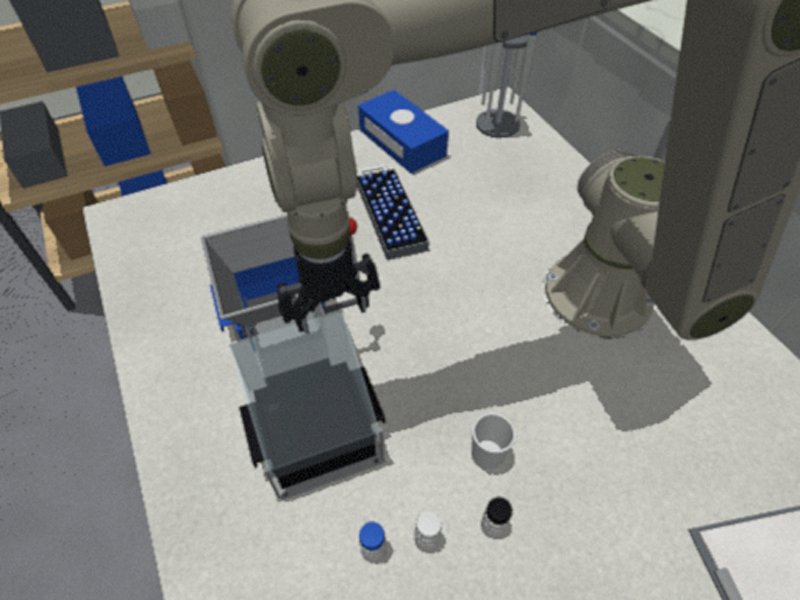

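View pics/side0.png

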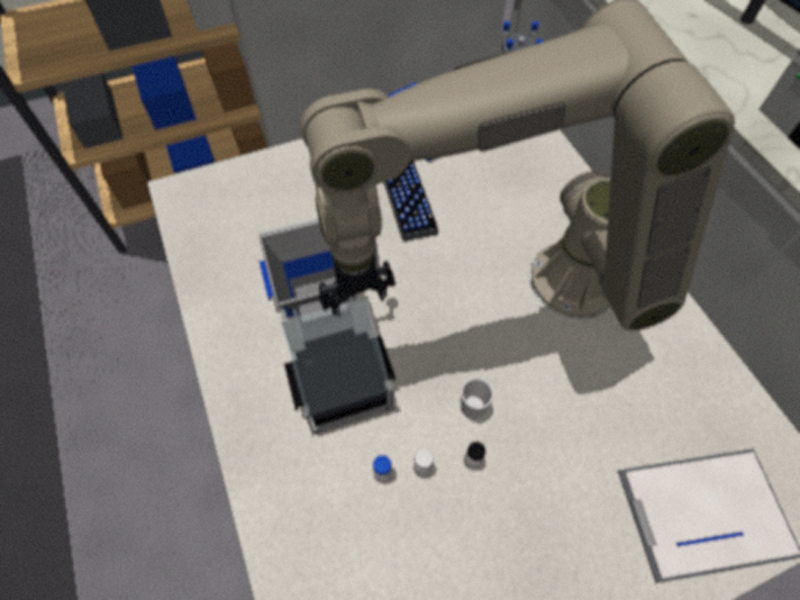

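The scene view shows the blue cap at (372,535), white at (428,524) and black at (499,510). The black tote is at the near (+y) end and the blue one at the far end. The red knob is at (350,226), partly hidden by the arm.

Run:
```python
from h import *
import pickle
np.set_printoptions(precision=4,suppress=True)
P={"scene":dict(blue=(372,535),white=(428,524),black=(499,510),beaker=(493,434)),"side":dict(blue=(382,465),white=(425,459),black=(477,452),beaker=(477,391))}
for n in P:
    c=pickle.load(open(n+".pkl","rb"))
    for k,(u,v) in P[n].items(): print(n,k,atz(c,u*.64,v*.64,.09 if k=="beaker" else .085))
    hsv=cv2.cvtColor(c["image"],cv2.COLOR_BGR2HSV)
    m=cv2.inRange(hsv,(0,150,80),(8,255,255));ys,xs=np.nonzero(m);print("red",len(xs),xs.mean() if len(xs) else 0,ys.mean() if len(xs) else 0)
    if len(xs):
        for z in (.252,.27,.29):print(atz(c,xs.mean(),ys.mean(),z))
c=pickle.load(open("scene.pkl","rb"))
for nm,u,v,z in [("rim -y+x",203,237,.3),("cover end +x",282,490,.0),("cover end -x",380,462,.0),("coverend top +x",268,468,.121),("top -x",380,425,.121)]:print(nm,atz(c,u*.64,v*.64,z))
c=pickle.load(open("side.pkl","rb"))
for nm,u,v,z in [("rim -y+x",262,235,.3),("rim +y +x",284,308,.3),("cover end +x",316,430,.0),("cover end -x",393,410,.0),("shadow",393,303,0)]:print(nm,atz(c,u*.64,v*.64,z))
```

```text
scene blue [0.6383 0.2715 0.085 ]
scene white [0.5581 0.2924 0.085 ]
scene black [0.4538 0.3196 0.085 ]
scene beaker [0.4001 0.213  0.09  ]
red 28 225.17857142857142 144.03571428571428
[ 0.4751 -0.1647  0.252 ]
[ 0.4812 -0.1471  0.27  ]
[ 0.488  -0.1275  0.29  ]
side blue [0.6383 0.273  0.085 ]
side white [0.5547 0.2953 0.085 ]
side black [0.4524 0.3232 0.085 ]
side beaker [0.3951 0.2079 0.09  ]
red 0 0 0
rim -y+x [ 0.7111 -0.1939  0.3   ]
cover end +x [0.7371 0.1169 0.    ]
cover end -x [0.5695 0.1428 0.    ]
coverend top +x [0.7417 0.1266 0.121 ]
top -x [0.5624 0.1349 0.121 ]
rim -y+x [ 0.7066 -0.1952  0.3   ]
rim +y +x [ 0.7151 -0.0145  0.3   ]
cover end +x [0.7371 0.1244 0.    ]
cover end -x [0.5636 0.1476 0.    ]
shadow [ 0.4576 -0.1099  0.    ]
```

Run:
```python
from h import *
s=status.get_state();print(s)
from scipy.spatial.transform import Rotation as R
q=s["orientation"];print(R.from_quat([q[1],q[2],q[3],q[0]]).as_matrix().round(3))
```

```text
{'clock': 0.1, 'joint_pos': array([-1.39589956e-01,  3.13922747e-01,  4.50717155e-02,  1.30356471e+00,
        1.15487676e-06,  1.43119145e+00]), 'qvel': array([ 6.23410186e-05, -3.52116211e-03,  2.72661488e-03,  2.56871188e-04,
       -1.15860491e-03, -5.64008654e-04]), 'tau': array([ 3.58776997e-03, -4.81727242e+01,  2.99244744e+01,  1.27543980e-02,
       -1.12281841e-04,  1.60051752e-05]), 'tcp_pos': array([5.74562978e-01, 5.78910297e-05, 2.38490925e-01]), 'orientation': array([-6.46994533e-04,  7.07101274e-01,  7.07111825e-01, -4.86851644e-04]), 'wrist_force': array([ 0.22563641, -0.60606267, -0.42618996]), 'ft_torque': array([-0.00079918, -0.03825344,  0.03488591]), 'grip_force': 0.0, 'finger_gap': 0.08540596616960786}
[[-0.     1.    -0.002]
 [ 1.     0.     0.   ]
 [ 0.    -0.002 -1.   ]]
```

>>> apply_moves:
  moves: [0, 0, 1.6, 0, 0, 0, 0, 0, 3.2, 0, 0, 0.1, 0.5, 1.6, 4, 0, 0, 0.2, 1, 3.2, 4, 0, 0, 0.3, 1.4, 4.8, 4, 0, 0, 0.4, 1.8, 6.4, 4, 0, 0, 0.5, 2.2, 8, 4, 0, 0, 0.6, 2.4, 9.6, 4, 0, 0, 0.7, 2.5, 10.9, 4, 0, 0, 0.8, 2.5, 10.9, 4, 0, 0, 0.8]
  claw: 100

```text
clock: 0.93
tcp_pos: [0.6367, 0.2791, 0.3366]
orientation: [-0.002, 0.371, 0.929, 0.0]
wrist_force: [-0.1, -1.2, 0.3]
finger_gap: 0.0855
grip_force: 0.0
```

Run:
```python
from h import *
import pickle
print(status.get_state()["joint_pos"])
for n in("scene","wrist"):
    c=vision.read_camera(n);pickle.dump(c,open(n+"1.pkl","wb"))
    im=c["image"]
    if n=="scene": im=im[110:340,110:300]; im=cv2.resize(im,None,fx=2.6,fy=2.6,interpolation=cv2.INTER_CUBIC); print(im.shape)
    else: im=cv2.resize(im,(800,600))
    cv2.imwrite(f"pics/{n}1.png",im)
```

```text
[0.29680723 0.60009076 0.72990155 1.70324988 0.00232678 1.05708534]
(598, 494, 3)
```

View pics/scene1.png

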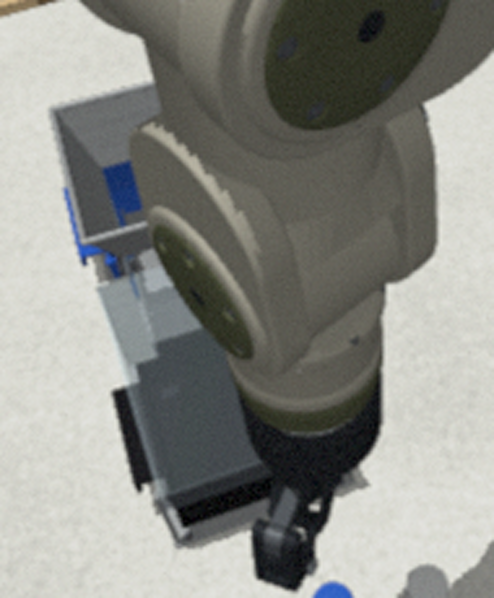

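View pics/wrist1.png

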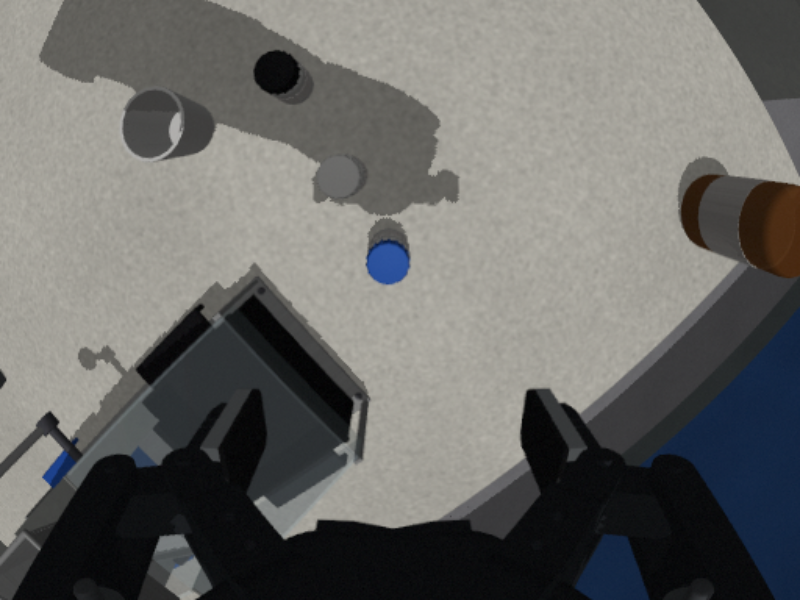

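Wrist picture shows the blue cap at (388,262), white at (341,177), black at (276,72), and the cover end corners at (260,290) and (360,398).

```bash
cat >> h.py <<'E'
def fray(c,u,v):
    K=np.array(c["camera_matrix"]);T=np.array(c["camera_from_world"])
    a=np.array([(u-K[0,2])/K[0,0],(v-K[1,2])/K[1,1]]);r=np.linalg.norm(a)
    d=np.r_[a/r*np.sin(r),np.cos(r)] if r>1e-9 else np.r_[0,0,1.]
    return -T[:3,:3].T@T[:3,3],T[:3,:3].T@d
def fatz(c,u,v,z):
    o,d=fray(c,u,v);return (o+d*(z-o[2])/d[2]).round(4)
def fproj(c,p):
    K=np.array(c["camera_matrix"]);T=np.array(c["camera_from_world"])
    q=T[:3,:3]@np.array(p)+T[:3,3];h=np.hypot(q[0],q[1]);t=np.arctan2(h,q[2])
    return np.array([K[0,2]+K[0,0]*t*q[0]/h,K[1,2]+K[1,1]*t*q[1]/h])
def red(c):
    hsv=cv2.cvtColor(c["image"],cv2.COLOR_BGR2HSV)
    m=cv2.inRange(hsv,(0,150,60),(8,255,255));n,l,st,ce=cv2.connectedComponentsWithStats(m)
    return [(st[i,4],ce[i].round(1)) for i in range(1,n) if st[i,4]>8]
E
python3 - <<'E'
from h import *
import pickle
c=pickle.load(open("wrist1.pkl","rb"))
for k,u,v,z in [("blue",388,262,.085),("white",341,177,.085),("black",276,72,.085),("cov-x",260,290,.121),("cov+x",360,398,.121),("cov-x",255,268,0),("cov+x",362,462,0),("knobshadow",88,355,0)]: print(k,fatz(c,u*.64,v*.64,z))
print(red(c))
d=vision.read_camera("side");pickle.dump(d,open("side1.pkl","wb"));print(red(d))
print(status.get_state()["tcp_pos"])
E
```

```text
blue [0.6372 0.269  0.085 ]
white [0.558  0.2912 0.085 ]
black [0.4535 0.316  0.085 ]
cov-x [0.5764 0.1846 0.121 ]
cov+x [0.7006 0.175  0.121 ]
cov-x [0.5541 0.1491 0.    ]
cov+x [0.8074 0.0579 0.    ]
knobshadow [ 0.4594 -0.1084  0.    ]
[]
[]
[0.63735234 0.27271898 0.33831231]
```

>>> apply_moves:
  moves: [-1.3, -1, 0.5, 0, 0, -0.1, -2.6, -2, 1, 0, 0, -0.2, -3.9, -3, 1.5, 0, 0, -0.3, -5.2, -4, 2, 0, 0, -0.4, -6.5, -5, 2.5, 0, 0, -0.5, -7.8, -6, 2.5, 0, 0, -0.6, -8.7, -6.9, 2.5, 0, 0, -0.7, -8.7, -6.9, 2.5, 0, 0, -0.8, -8.7, -6.9, 2.5, 0, 0, -0.8]
  claw: 0

```text
clock: 1.83
tcp_pos: [0.418, 0.0977, 0.4031]
orientation: [0.001, 0.71, 0.704, 0.001]
wrist_force: [0.3, 0.1, -0.3]
finger_gap: -0.0003
grip_force: 0.0
```

Run:
```python
from h import *
import pickle
C={n:vision.read_camera(n) for n in("scene","side","wrist")}
pickle.dump(C,open("c2.pkl","wb"))
for n in C: print(n,red(C[n]))
a=cv2.resize(C["scene"]["image"][110:330,110:310],None,fx=2,fy=2,interpolation=cv2.INTER_CUBIC)
b=cv2.resize(C["side"]["image"][110:330,130:330],None,fx=2,fy=2,interpolation=cv2.INTER_CUBIC)
cv2.imwrite("pics/c2.png",np.hstack([a,b]))
```

```text
scene [(np.int32(89), array([221.9, 144.3]))]
side [(np.int32(49), array([237.9, 147.1]))]
wrist []
```

View pics/c2.png

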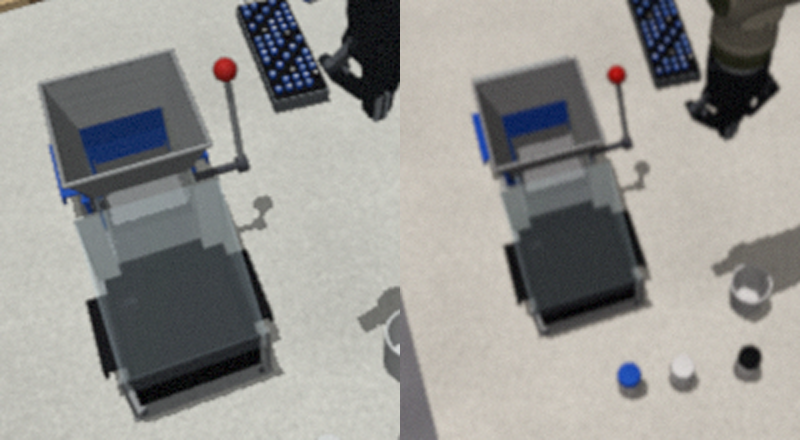

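The crops give a clear view of the hopper rim, with corners in the left crop at (40,85), (174,53), (210,148) and (63,185), and the red knob at (225,69).

Run:
```python
from h import *
import pickle
C=pickle.load(open("c2.pkl","rb"))
for n,ox,L in [("scene",110,[(40,85),(174,53),(210,148),(63,185)]),("side",130,[(74,75),(175,61),(206,146),(97,174)])]:
    p=np.array([atz(C[n],u/2+ox,v/2+110,.3) for u,v in L]);print(n,p.round(4).tolist(),p.mean(0))
    d=(p[1]-p[0]+p[2]-p[3]);print("yaw-x",np.arctan2(-d[1],-d[0]));d=(p[3]-p[0]+p[2]-p[1]);print("yaw-y",np.arctan2(-d[0],d[1]))
o1,d1=ray(C["scene"],221.9,144.3);o2,d2=ray(C["side"],237.9,147.1)
A=np.c_[d1,-d2];t=np.linalg.lstsq(A,o2-o1,rcond=None)[0];print("knob",o1+t[0]*d1,o2+t[1]*d2)
for n,u,v in(("scene",221.9,144.3),("side",237.9,147.1)):
  for z in(.25,.27,.29):print(z,atz(C[n],u,v,z))
```

```text
scene [[0.7116, -0.1911, 0.3], [0.5451, -0.1734, 0.3], [0.562, -0.0091, 0.3], [0.7262, -0.0297, 0.3]] [ 0.63619751 -0.10083268  0.3       ]
yaw-x -0.11534747528733594
yaw-y -0.09642365367094388
side [[0.7055, -0.2072, 0.3], [0.5482, -0.1728, 0.3], [0.5597, -0.0027, 0.3], [0.7238, -0.0185, 0.3]] [ 0.63428526 -0.10030747  0.3       ]
yaw-x -0.15500422112445822
yaw-y -0.083038172274362
knob [ 0.49526954 -0.1318174   0.28834515] [ 0.49432779 -0.13150186  0.28834419]
0.25 [ 0.48268666 -0.16948724  0.25      ]
0.27 [ 0.48924962 -0.14983947  0.27      ]
0.29 [ 0.49581258 -0.1301917   0.29      ]
0.25 [ 0.48491113 -0.15972202  0.25      ]
0.27 [ 0.48982278 -0.14500263  0.27      ]
0.29 [ 0.49473443 -0.13028324  0.29      ]
```

>>> apply_moves:
  moves: [0.9, -1.3, -0.6, 0, 0, 0, 1.8, -2.6, -1.2, 0, 0, 0, 2.8, -4, -1.5, 0, 0, 0, 2.8, -5.4, -2, 0, 0, 0, 2.8, -6.2, -2.5, 0, 0, 0, 2.8, -6.4, -3.8, 0, 0, 0, 2.8, -6.4, -5, 0, 0, 0, 2.8, -7, -5, 0, 0, 0, 2.8, -7.6, -5, 0, 0, 0, 2.8, -8.1, -5.1, 0, 0, 0, 2.8, -8.6, -5.3, 0, 0, 0, 2.7, -9, -5.6, 0, 0, 0, 2.7, -9.4, -5.8, 0, 0, 0, 2.7, -9.7, -6, 0, 0, 0, 2.7, -9.9, -6, 0, 0, 0, 2.7, -9.9, -6, 0, 0, 0]

```text
clock: 3.32
tcp_pos: [0.4873, -0.1485, 0.2514]
orientation: [-0.0, 0.707, 0.707, -0.0]
wrist_force: [-1.4, -0.3, 0.1]
finger_gap: 0.0001
grip_force: 0.0
```

Run:
```python
from h import *
import pickle
C={n:vision.read_camera(n) for n in("scene","side")}
print(status.get_state()["wrist_force"],status.get_state()["tcp_pos"])
for n in C:
    for a,uv in red(C[n]): print(n,a,uv,atz(C[n],*uv,.252))
```

```text
[ 0.16028065  1.13250254 -0.41584327] [ 0.48763439 -0.14786441  0.25199178]
```

>>> apply_moves:
  moves: [0, -0.15, 0, 0, 0, 0, 0, -0.3, 0, 0, 0, 0, 0, -0.45, 0, 0, 0, 0, 0, -0.45, 0, 0, 0, 0]

```text
clock: 3.75
tcp_pos: [0.4875, -0.159, 0.2517]
orientation: [-0.0, 0.707, 0.707, -0.0]
wrist_force: [-0.5, 1.7, -0.3]
finger_gap: 0.0003
grip_force: 0.6
```

>>> apply_moves:
  moves: [0, 1, 0.6, 0, 0, 0, 0, 2.2, 2, 0, 0, 0.1, -0.3, 3.6, 3.2, 0, 0, 0.2, -0.6, 5, 4.4, 0, 0, 0.3, -0.9, 6.4, 5.2, 0, 0, 0.4, -1.2, 7.8, 5.2, 0, 0, 0.5, -1.5, 9.2, 5.2, 0, 0, 0.6, -1.5, 10.4, 5.2, 0, 0, 0.7, -1.5, 11.2, 5.2, 0, 0, 0.8]
  claw: 100

```text
clock: 4.5
tcp_pos: [0.4497, 0.1236, 0.3829]
orientation: [0.001, 0.373, 0.928, 0.001]
wrist_force: [-0.4, -1.0, -0.2]
finger_gap: 0.0855
grip_force: 0.0
```

Run:
```python
from h import *
import pickle
C={n:vision.read_camera(n) for n in("scene","side")}
print(status.get_state()["tcp_pos"])
for n in C:
    for a,uv in red(C[n]): print(n,a,uv,atz(C[n],*uv,.252))
```

```text
[0.44998381 0.12358662 0.38227287]
scene 81 [217.  139.6] [ 0.48837173 -0.18984471  0.252     ]
side 40 [233.8 140.8] [ 0.48850444 -0.18852324  0.252     ]
```

>>> apply_moves:
  moves: [1.2, 1, -0.3, 0, 0, 0.1, 2.4, 1.9, -0.8, 0, 0, 0.2, 3.6, 2.8, -1.5, 0, 0, 0.3, 4.8, 3.8, -2.2, 0, 0, 0.4, 6, 4.8, -3, 0, 0, 0.5, 7.1, 5.7, -4, 0, 0, 0.5, 7.5, 6, -5.4, 0, 0, 0.5, 7.5, 6, -6.8, 0, 0, 0.5, 7.5, 6, -8, 0, 0, 0.5, 7.5, 6, -8, 0, 0, 0.5]

```text
clock: 5.43
tcp_pos: [0.6342, 0.2689, 0.1729]
orientation: [-0.006, 0.136, 0.991, -0.003]
wrist_force: [0.1, -1.0, -1.7]
finger_gap: 0.0856
grip_force: 0.0
```

Run:
```python
from h import *
c=vision.read_camera("wrist");print(status.get_state()["tcp_pos"],status.get_state()["joint_pos"])
im=c["image"]
hsv=cv2.cvtColor(im,cv2.COLOR_BGR2HSV);m=cv2.inRange(hsv,(105,150,60),(130,255,255))
n,l,st,ce=cv2.connectedComponentsWithStats(m)
for i in range(1,n):
    if st[i,4]>60: print(st[i],ce[i],fatz(c,*ce[i],.085))
print("pred",fproj(c,[.638,.271,.085]))
```

```text
[0.63548077 0.26931236 0.17727542] [ 2.84945720e-01  5.71486683e-01  2.92420547e-01  1.30065238e+00
 -6.30368917e-04  5.57885636e-01]
[ 230  182   46   48 1569] [252.59719567 207.49267049] [0.6361 0.268  0.085 ]
[ 461  312   51   72 2068] [491.53965184 345.79255319] [0.9429 0.5494 0.085 ]
[ 369  348   46   36 1126] [391.90674956 368.80550622] [0.8884 0.3776 0.085 ]
pred [256.82206457 208.75272369]
```

>>> apply_moves:
  moves: [0, 0, -1.2, 0, 0, 0, 0, 0, -2.4, 0, 0, 0, 0, 0, -3.6, 0, 0, 0, 0, 0, -4.6, 0, 0, 0, 0, 0, -5.3, 0, 0, 0, 0, 0, -5.4, 0, 0, 0, 0, 0, -5.4, 0, 0, 0]

```text
clock: 6.07
tcp_pos: [0.6386, 0.2707, 0.0484]
orientation: [0.001, 0.136, 0.991, 0.0]
wrist_force: [-0.7, -0.7, 0.3]
finger_gap: 0.0855
grip_force: 0.0
```

>>> apply_moves:
  moves: [0, 0, 0, 0, 0, 0, 0, 0, 0, 0, 0, 0, 0, 0, 0, 0, 0, 0, 0, 0, 0, 0, 0, 0, 0, 0, 0, 0, 0, 0, 0, 0, 0, 0, 0, 0, 0, 0, 0.8, 0, 0, 0, 0, 0, 2, 0, 0, 0, 0, 0, 3.2, 0, 0, 0, 0, 0, 4.4, 0, 0, 0, 0, 0, 5.6, 0, 0, 0]
  claw: 0
  newtons: 30

```text
clock: 6.98
tcp_pos: [0.6372, 0.2713, 0.1884]
orientation: [-0.0, 0.135, 0.991, 0.0]
wrist_force: [0.1, 1.2, -0.2]
finger_gap: 0.0391
grip_force: 30.0
```

>>> apply_moves:
  moves: [0, 0, 1.4, 0, 0, 0, 0, 0, 2.8, 0, 0, 0, 0, 0, 4.2, 0, 0, 0, 0, -0.4, 5.6, 0, 0, 0, 0, -1.2, 7, 0, 0, 0, 0, -2.4, 8.2, 0, 0, 0, 0, -3.8, 8.4, 0, 0, 0, 0, -5.2, 8.4, 0, 0, 0, 0, -6.6, 8.4, 0, 0, 0, 0, -8, 8.4, 0, 0, 0, 0, -9.4, 8.4, 0, 0, 0, 0, -10.8, 8.4, 0, 0, 0, 0, -12.2, 8.4, 0, 0, 0, 0, -13.6, 8.4, 0, 0, 0, -0.1, -14.5, 8.4, 0, 0, 0, -0.1, -14.9, 8.2, 0, 0, 0, -0.1, -14.9, 8.2, 0, 0, 0, -0.1, -14.9, 8.2, 0, 0, 0]

```text
clock: 8.48
tcp_pos: [0.6349, -0.1009, 0.3914]
orientation: [-0.0, 0.135, 0.991, 0.0]
wrist_force: [-0.4, -0.2, -0.5]
finger_gap: 0.0393
grip_force: 30.0
```

Run:
```python
from h import *
C={n:vision.read_camera(n) for n in("scene","wrist","side")}
s=status.get_state();print(s["tcp_pos"],s["finger_gap"])
for n in("scene","side"):print(red(C[n]))
c=C["scene"];a=cv2.resize(c["image"][40:300,100:320],(508,600));b=cv2.resize(C["wrist"]["image"],(400,300))
cv2.imwrite("pics/c3.png",cv2.resize(np.hstack([cv2.resize(a,(400,472)),cv2.copyMakeBorder(b,0,172,0,0,0)]),(800,472)))
```

```text
[ 0.63515952 -0.09943421  0.39211445] 0.039349318641230986
[(np.int32(79), array([216.9, 139.6]))]
[(np.int32(40), array([234. , 140.7]))]
```

View pics/c3.png

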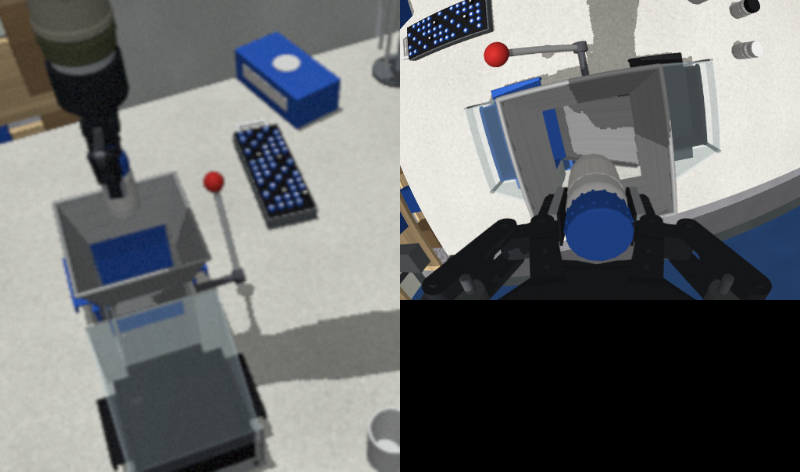

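The bottle is held upright over the hopper, and the lever (knob at (213,181)) leans to the blue side. I'll lower it and let go.

>>> apply_moves:
  moves: [0, 0, -1, 0, 0, 0, 0, 0, -2, 0, 0, 0, 0, 0, -3, 0, 0, 0, 0, 0, -3.2, 0, 0, 0, 0, 0, -3.2, 0, 0, 0, 0, 0, -3.2, 0, 0, 0]

```text
clock: 9.13
tcp_pos: [0.6353, -0.1003, 0.313]
orientation: [0.0, 0.134, 0.991, 0.0]
wrist_force: [0.0, -0.4, 0.3]
finger_gap: 0.0393
grip_force: 30.0
```

>>> apply_moves:
  moves: [0, 0, 0, 0, 0, 0, 0, 0, 0, 0, 0, 0, 0, 0, 0, 0, 0, 0, 0, 0, 0, 0, 0, 0, 0, 0, 0, 0, 0, 0, 0, 0, 1.2, 0, 0, 0, 0, 0, 2.4, 0, 0, 0, 0, 0, 3.4, 0, 0, 0, -1.2, 0.9, 3.4, 0, 0, -0.1, -2.4, 1.8, 3.4, 0, 0, -0.2, -3.6, 2.7, 3.4, 0, 0, -0.3, -4.8, 3.6, 3.4, 0, 0, -0.4, -5.8, 4.5, 3.4, 0, 0, -0.5, -5.8, 5.4, 3.4, 0, 0, -0.6, -5.8, 6.2, 3.4, 0, 0, -0.7, -5.8, 6.2, 3.4, 0, 0, -0.8, -5.8, 6.2, 3.4, 0, 0, -0.9, -5.8, 6.2, 3.4, 0, 0, -1, -5.8, 6.2, 3.4, 0, 0, -1.1, -5.8, 6.2, 3.4, 0, 0, -1.3]
  claw: 80

```text
clock: 10.8
tcp_pos: [0.49, 0.0538, 0.3971]
orientation: [0.0, 0.682, 0.731, 0.0]
wrist_force: [0.0, -0.3, 0.0]
finger_gap: 0.0686
grip_force: 0.0
```

Run:
```python
from h import *
C={n:vision.read_camera(n) for n in("scene","side")}
s=status.get_state();print(s["tcp_pos"],s["finger_gap"])
for n in("scene","side"):print(red(C[n]))
a=cv2.resize(C["scene"]["image"][100:330,110:310],(400,460));b=cv2.resize(C["side"]["image"][100:330,130:330],(400,460))
cv2.imwrite("pics/c4.png",np.hstack([a,b]))
```

```text
[0.49003053 0.05370059 0.39708575] 0.06810367184381205
[(np.int32(57), array([215.9, 139.4]))]
[(np.int32(43), array([234. , 140.9]))]
```

View pics/c4.png

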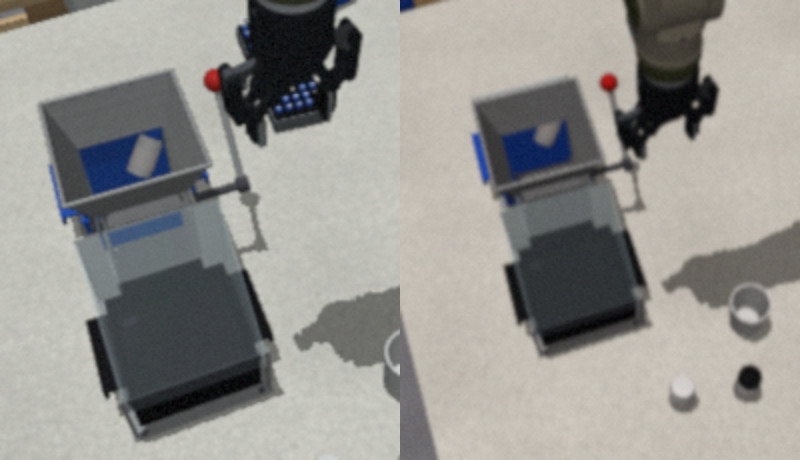

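The blue-capped bottle lies in the blue tote at (143,155). Next I'll push the lever to the +y side.

>>> apply_moves:
  moves: [0, -1.5, 0, 0, 0, 0, 0, -3, 0, 0, 0, 0, 0, -4.5, 0, 0, 0, 0, 0, -6, 0, 0, 0, 0, 0, -7.5, 0, 0, 0, 0, 0, -9, 0, 0, 0, 0, 0, -10.5, 0, 0, 0, 0, -0.1, -12, -0.3, 0, 0, 0, -0.1, -12.4, -1.6, 0, 0, 0, -0.1, -12.4, -3, 0, 0, 0, -0.1, -12.4, -4.4, 0, 0, 0, -0.1, -12.4, -5.6, 0, 0, 0, -0.1, -12.4, -5.6, 0, 0, 0]
  claw: 0

```text
clock: 11.98
tcp_pos: [0.4841, -0.2543, 0.25]
orientation: [-0.006, 0.679, 0.734, -0.001]
wrist_force: [-1.6, 0.3, -1.5]
finger_gap: -0.0002
grip_force: 0.0
```

>>> apply_moves:
  moves: [0, 0.6, 0, 0, 0, 0, 0, 1.2, 0, 0, 0, 0, 0, 1.8, 0.1, 0, 0, 0, 0.1, 2.4, 0.3, 0, 0, 0, 0.1, 3, 0.5, 0, 0, 0, 0.2, 3.6, 0.7, 0, 0, 0, 0.2, 4.2, 0.8, 0, 0, 0, 0.3, 4.8, 0.9, 0, 0, 0, 0.3, 5.4, 0.9, 0, 0, 0, 0.4, 6, 0.8, 0, 0, 0, 0.5, 6.6, 0.7, 0, 0, 0, 0.5, 7.2, 0.5, 0, 0, 0, 0.6, 7.8, 0.3, 0, 0, 0, 0.6, 8.4, 0.1, 0, 0, 0, 0.7, 8.9, 0, 0, 0, 0, 0.7, 9.3, 0, 0, 0, 0, 0.7, 9.6, 0, 0, 0, 0, 0.7, 9.6, 0, 0, 0, 0]

```text
clock: 13.48
tcp_pos: [0.5058, -0.0233, 0.2595]
orientation: [0.008, 0.681, 0.732, -0.007]
wrist_force: [-2.8, -31.9, -1.8]
finger_gap: 0.0001
grip_force: 15.7
```

>>> apply_moves:
  moves: [0, -0.5, 0, 0, 0, 0, 0, -1, 0.8, 0, 0, 0, 0, -1, 2.2, 0, 0, 0, 0, -1, 3.6, 0, 0, 0, 0, -1, 4.8, 0, 0, 0, -0.4, 0.2, 5.2, 0, 0, 0.1, -0.8, 1.6, 5.2, 0, 0, 0.2, -1.2, 3, 5.2, 0, 0, 0.3, -1.6, 4.4, 5.2, 0, 0, 0.4, -2, 5.8, 5.2, 0, 0, 0.5, -2.1, 7.2, 5.2, 0, 0, 0.6, -2.1, 8.6, 5.2, 0, 0, 0.7, -2.1, 10, 5.2, 0, 0, 0.8, -2.1, 11.4, 5, 0, 0, 0.9, -2.1, 12.8, 4, 0, 0, 1, -2.1, 13.4, 3, 0, 0, 1.1, -2.1, 13.4, 1.6, 0, 0, 1.2, -2.1, 13.4, 0, 0, 0, 1.3, -2.1, 13.4, -2, 0, 0, 1.3, -2.1, 13.4, -2, 0, 0, 1.3]
  claw: 100

```text
clock: 15.15
tcp_pos: [0.4481, 0.3182, 0.2016]
orientation: [-0.004, 0.097, 0.995, -0.002]
wrist_force: [-1.7, -1.2, -1.1]
finger_gap: 0.0857
grip_force: 0.0
```

Run:
```python
from h import *
C={n:vision.read_camera(n) for n in("scene","side","wrist")}
s=status.get_state();print(s["tcp_pos"],s["finger_gap"],s["orientation"])
for n in("scene","side"):
    for a,uv in red(C[n]):print(n,a,uv,atz(C[n],*uv,.252))
c=C["wrist"];print("pred black",fproj(c,[.453,.3185,.085])*800/512,"white",fproj(c,[.557,.293,.085])*800/512)
cv2.imwrite("pics/c5.png",cv2.resize(c["image"],(800,600)))
```

```text
[0.45265413 0.31949012 0.20886053] 0.08512639951542898 [5.56204093e-04 9.75031194e-02 9.95234897e-01 5.76980382e-04]
scene 103 [240.7 191.5] [5.04082151e-01 4.46067460e-04 2.52000000e-01]
side 51 [250.7 186.4] [0.50448681 0.00125933 0.252     ]
pred black [394.30900033 304.03289191] white [386.68367129 456.72665724]
```

View pics/c5.png

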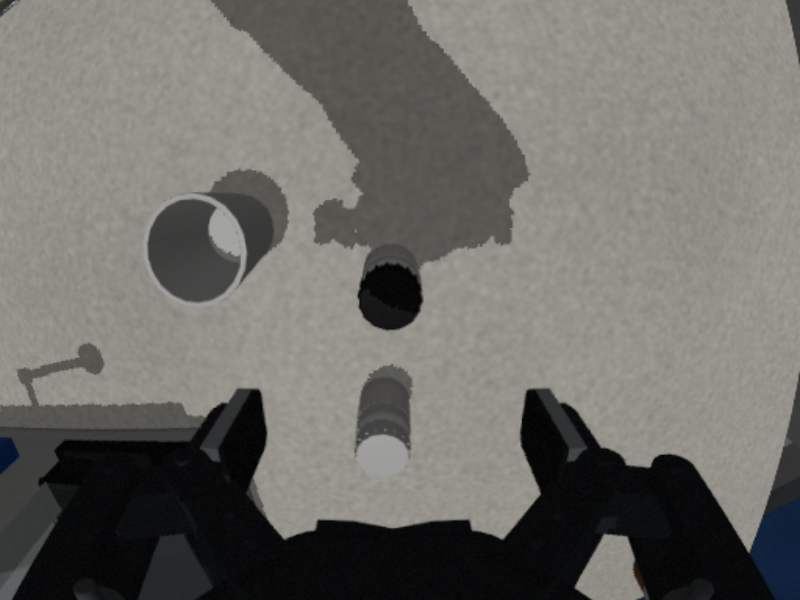

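The wrist picture shows the black cap at (390,297), 7 px from the prediction. The lever is at the +y stop.

Run:
```python
from h import *
c=vision.read_camera("wrist");print(fatz(c,390*.64,297*.64,.085),status.get_state()["tcp_pos"])
```

```text
[0.4513 0.3176 0.085 ] [0.45377668 0.31983274 0.2101537 ]
```

>>> apply_moves:
  moves: [-0.1, -0.1, -1.3, 0, 0, 0, -0.1, -0.1, -2.6, 0, 0, 0, -0.1, -0.1, -3.9, 0, 0, 0, -0.1, -0.1, -5.2, 0, 0, 0, -0.1, -0.1, -6.2, 0, 0, 0, -0.1, -0.1, -6.5, 0, 0, 0, -0.1, -0.1, -6.5, 0, 0, 0]

```text
clock: 15.93
tcp_pos: [0.4509, 0.3166, 0.0451]
orientation: [0.0, 0.098, 0.995, 0.0]
wrist_force: [0.3, -1.0, 0.4]
finger_gap: 0.0854
grip_force: 0.0
```

>>> apply_moves:
  moves: [0, 0, 0, 0, 0, 0, 0, 0, 0, 0, 0, 0, 0, 0, 0, 0, 0, 0, 0, 0, 0, 0, 0, 0, 0, 0, 0, 0, 0, 0, 0, 0, 0, 0, 0, 0, 0, 0, 0.8, 0, 0, 0, 0, 0, 2, 0, 0, 0, 0, 0, 3.4, 0, 0, 0, 0, 0, 4.8, 0, 0, 0, 0, 0, 6.2, 0, 0, 0, 0, 0, 7.6, 0, 0, 0, 0, 0, 9, 0, 0, 0, 0, 0, 10.4, 0, 0, 0, 0, 0, 11.8, 0, 0, 0, 0, 0, 13.2, 0, 0, 0, 0, 0, 13.8, 0, 0, 0, 0, 0, 13.8, 0, 0, 0]
  claw: 0
  newtons: 30

```text
clock: 17.43
tcp_pos: [0.451, 0.3167, 0.3948]
orientation: [0.004, 0.098, 0.995, 0.002]
wrist_force: [0.4, -1.1, -0.2]
finger_gap: 0.0391
grip_force: 30.6
```

>>> apply_moves:
  moves: [0.5, -1.1, 0, 0, 0, 0, 1.1, -2.4, 0, 0, 0, 0, 1.7, -3.8, 0, 0, 0, 0, 2.3, -5.2, 0, 0, 0, 0, 2.9, -6.6, 0, 0, 0, 0, 3.5, -8, 0, 0, 0, 0, 4.1, -9.4, 0, 0, 0, 0, 4.7, -10.8, 0, 0, 0, 0, 5.3, -12.1, 0, 0, 0, 0, 5.9, -13.4, 0, 0, 0, 0, 6.5, -14.7, 0, 0, 0, 0, 7.1, -16, 0, 0, 0, 0, 7.4, -16.7, 0, 0, 0, 0, 7.4, -16.7, 0, 0, 0, 0, 7.4, -16.7, 0, 0, 0, 0, 7.4, -16.7, 0, 0, 0, 0]

```text
clock: 18.77
tcp_pos: [0.6346, -0.1007, 0.3889]
orientation: [-0.001, 0.098, 0.995, 0.0]
wrist_force: [-0.3, 0.3, -1.2]
finger_gap: 0.0386
grip_force: 30.6
```

Run:
```python
from h import *
C={n:vision.read_camera(n) for n in("scene","side","wrist")}
s=status.get_state();print(s["tcp_pos"],s["finger_gap"])
for n in("scene","side"):print(red(C[n]))
a=C["scene"]["image"];b=C["wrist"]["image"]
cv2.imwrite("pics/c6.png",np.hstack([cv2.resize(a[40:340,110:410],(400,400)),cv2.resize(b,(400,400))]))
```

```text
[ 0.63461201 -0.09978764  0.38992422] 0.0387873784028192
[(np.int32(92), array([240.8, 192. ]))]
[(np.int32(39), array([251.1, 186.7]))]
```

View pics/c6.png

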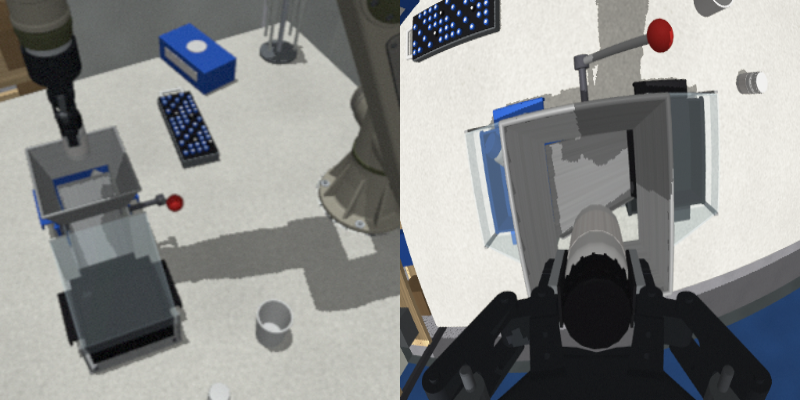

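The lever (knob at (175,203)) leans to the black side and the bottle is over the middle of the hopper. I'll lower it and let go.

>>> apply_moves:
  moves: [0, 0, -1, 0, 0, 0, 0, 0, -2, 0, 0, 0, 0, 0, -3, 0, 0, 0, 0, 0, -3.1, 0, 0, 0, 0, 0, -3.1, 0, 0, 0, 0, 0, -3.1, 0, 0, 0]

```text
clock: 19.42
tcp_pos: [0.6352, -0.1006, 0.3136]
orientation: [0.001, 0.097, 0.995, -0.0]
wrist_force: [0.1, -0.1, -0.1]
finger_gap: 0.0389
grip_force: 30.6
```

>>> apply_moves:
  moves: [0, 0, 0, 0, 0, 0, 0, 0, 0, 0, 0, 0, 0, 0, 0, 0, 0, 0, 0, 0, 0, 0, 0, 0, 0, 0, 0, 0, 0, 0, 0, 0, 1.2, 0, 0, 0, 0, 0, 2.4, 0, 0, 0, 0, 0, 3.4, 0, 0, 0, -1.2, 0.9, 3.4, 0, 0, 0, -2.4, 1.8, 3.4, 0, 0, 0, -3.6, 2.7, 3.4, 0, 0, 0, -4.8, 3.6, 3.4, 0, 0, 0, -6, 4.5, 3.4, 0, 0, 0, -7.2, 5.4, 3.4, 0, 0, 0, -8, 6.2, 3.4, 0, 0, 0, -8, 6.2, 3.4, 0, 0, 0, -8, 6.2, 3.4, 0, 0, 0, -8, 6.2, 3.4, 0, 0, 0, -8, 6.2, 3.4, 0, 0, 0, -8, 6.2, 3.4, 0, 0, 0]
  claw: 80

```text
clock: 21.08
tcp_pos: [0.4359, 0.0531, 0.3963]
orientation: [-0.0, 0.098, 0.995, -0.0]
wrist_force: [-0.2, 0.6, -0.5]
finger_gap: 0.0684
grip_force: 0.0
```

>>> apply_moves:
  moves: [0, 0, 0, 0, 0, 0, 0, 0, 0, 0, 0, 0, 0, 0, 0, 0, 0, 0, 0, 0, 0, 0, 0, 0, 0, 0, 0, 0, 0, 0, 0, 0, 0, 0, 0, 0, 0, 0, 0, 0, 0, 0, 0, 0, 0, 0, 0, 0, 0, 0, 0, 0, 0, 0, 0, 0, 0, 0, 0, 0, 0, 0, 0, 0, 0, 0, 0, 0, 0, 0, 0, 0, 0, 0, 0, 0, 0, 0, 0, 0, 0, 0, 0, 0, 0, 0, 0, 0, 0, 0, 0, 0, 0, 0, 0, 0]

```text
clock: 22.42
tcp_pos: [0.435, 0.0537, 0.3968]
orientation: [-0.0, 0.098, 0.995, 0.0]
wrist_force: [0.1, -0.6, 0.3]
finger_gap: 0.0683
grip_force: 0.0
```

Run:
```python
from h import *
C={n:vision.read_camera(n) for n in("scene","side")}
a=cv2.resize(C["scene"]["image"][100:360,100:330],(400,452));b=cv2.resize(C["side"]["image"][100:360,130:360],(400,452))
cv2.imwrite("pics/c7.png",np.hstack([a,b]))
```

```text
(no output)
```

View pics/c7.png

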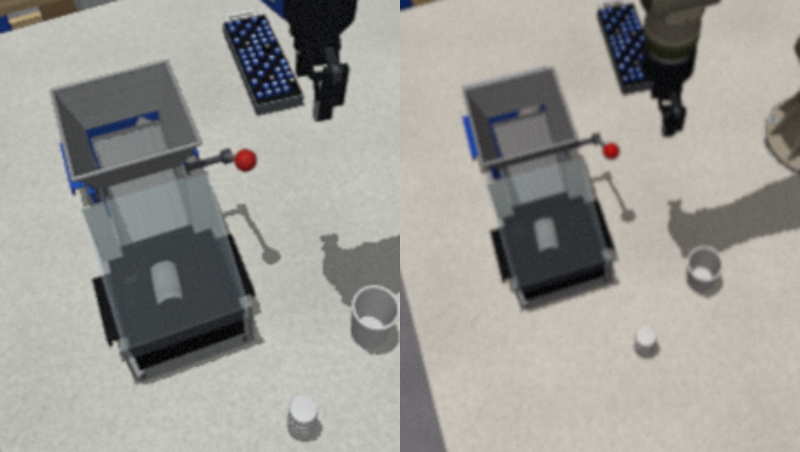

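The black-capped bottle lies in the black tote at (166,283), and the blue-capped one is in the blue tote, seen past the plate at (142,122). The white bottle and beaker still stand in place.

```bash
python3 -c "
from workcell import job
print(job.hand_in())"
```

```text
the job is handed in; nothing more can be done
None
```

Both bottles went down the chute, blue-capped into the blue tote and black-capped into the black one, with the lever set before each drop, and the job was handed in at about 22.5 s (no verdict came back).

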